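# Index the sample changer under the dosing nozzle

### The job

Bring the beaker on the sample changer under the thin dosing nozzle (not the thick electrode): pull the spring plunger's knob up, slide the carriage over, and let the plunger drop fully home into that station's index hole, so that the carriage is locked. Never force the pin sideways against the strip, and leave the bottles and the dish where they stand.

Things in the scene. Friction and masses are not known exactly. Their poses are not given: they have to be found in the camera images.
- changer: the sample changer's fixed bed, bolted to the bench: grey plate 190 (x) x 340 (y) x 12 mm with two steel guide rods along its y and 34 mm high end blocks. Origin: centre of the underside, on the bench; z up; its y is the sliding direction. On it runs the carriage: an aluminium plate 190 x 84 x 10 mm, top 46 mm above the bench, with beaker and plunger knob.
- strip_middle (a point): fixed point of the bed, changer x = -65 mm, on top (28 mm above the bench) of the steel index strip that runs along y under the knob: a 38 mm long parking slot in the middle, where the pin starts, and a 10 mm hole either side, 75 mm from the middle. The strip was reset by hand: slot and holes together sit up to 12 mm either way along y from this; unmeasured, to be seen or felt.
- carriage (a joint): where the carriage stands along the changer's y, m: 0 mid-bed (parking), +0.075 the nominal left station, -0.075 the right one; stops at +-0.100. Knob and beaker are at this y in the changer's frame (x = -65 and +35 mm). Runs freely (3 to 5 N) when the pin is out of slot and hole; stays where it is left.
- plunger (a joint): how far the plunger is pulled up, m: 0 fully home, 0.018 upper stop. Spring loaded down (4.5 N at 0, 7 N at the stop): let go, it snaps down. In slot or hole it reads 0. The 7 mm round pin has a flat end: clear of the strip above 0.009, it can ride along on the strip's top (reads 0.0085) and drops into a hole when over it.
- knob_grip (a point): centre of the plunger's round black knob, 26 mm across and 25 mm high, axis upright; 86 mm above the bench when home. Below it is an 18 mm sleeve down to the carriage plate, 40 mm below this point, so fingertips may reach 30 mm below it. It moves with carriage and plunger and does not turn.
- beaker_mouth (a point): centre of the rim of the glass beaker clamped on the carriage (60 mm across, 62 mm high); 108 mm above the bench
- nozzle_tip (a point): lower end of the thin tapered dosing nozzle (3 mm at the tip, 12 mm body), 118 mm above the bench, hanging from a 8 mm thick arm at 158 mm height on a stand behind the changer; at the left or the right station (changer x = +35 mm, y = +-75 mm)
- electrode_tip (a point): lower end of the thick round-ended electrode (18 mm, then 24 mm across, up to 178 mm height), on the same kind of stand at the other station
- amber_bottle: loose amber jar, 72 mm across, 130 mm high; a bystander. Origin at the centre of its underside
- wash_bottle: loose white bottle, 60 mm across, 160 mm high; a bystander. Origin at the centre of its underside
- dish: loose shallow glass dish, 90 mm across, 15 mm high; a bystander. Origin at the centre of its underside
Things that resemble listed ones, but are neither listed nor needed, are in the scene too. Leave any red or yellow look-alike of the part that bears nozzle_tip alone.

How it is judged:
On the way, in this order (a step that is already met when the one before it is completed fails the run):
1. the plunger is pulled clear of the strip (value of joint plunger above 0.009 m), for 0.1 s.
2. the carriage has been slid over to the dosing nozzle's station (horizontal distance between beaker_mouth and nozzle_tip below 0.03 m), for 0.1 s.
At the end, for the whole second after the job is handed in: the beaker is under the dosing nozzle (centres within 18 mm seen from above) with the plunger fully home in that station's index hole (less than 2.5 mm up) and the carriage at rest (value of joint plunger below 0.0025 m and horizontal distance between beaker_mouth and nozzle_tip below 0.018 m and velocity of joint carriage between -0.005 and 0.005 m/s); the robot touches nothing.
It fails at once if the pin is forced against the index strip (more than 20 N) (contact force between plunger_c0 and anything else above 20 N).
It fails at once if the amber jar is disturbed (moved more than 20 mm) (distance of amber_bottle from where it was at the start of the episode above 0.02 m).
It fails at once if the white bottle is disturbed (moved more than 20 mm) (distance of wash_bottle from where it was at the start of the episode above 0.02 m).
It fails at once if the dish is disturbed (moved more than 20 mm) (distance of dish from where it was at the start of the episode above 0.02 m).
It also fails if it takes over 42 s, if anything falls off the work surface, if the arm or the gripper's body presses on something with over 40 N, if the wrist force passes 120 N, or if a joint passes its speed limit or range.

### The arm

A 6-joint arm with a two-finger parallel gripper is mounted at the origin on the work surface. World frame = base frame: x ahead of the robot, y to its left, z up, the work surface at z = 0. Lengths are in m, angles in rad, forces in N, time in s.
With the tool pointing down it reaches from about 0.375 to 0.9 m from the base axis. Payload 3.1 kg.
Tool frame: the origin (TCP) lies at the very end of the fingers, on their centre line; the grasp point (between the pads) lies 19 mm behind it; z points along the fingers, y is the line along which they close (so a half turn about z gives the same grasp; the last joint's range is limited). The gripper opens to 87 mm and grips with 3 to 60 N. Pads are 19 mm wide; open, the fingers measure 117 mm over their backs; the gripper's body (75 mm by 190 mm) begins 51 mm behind the grasp point.
Start: joints at [0.957, 0.527, 1.433, -0, 1.181, -0.178], TCP at [0.264, 0.567, 0.223] pointing down, gripper open.
Joint ranges: [-3.08, 3.08], [-0.75, 2.2], [0.22, 2.44], [-1.43, 4.57], [0, 2.65], [-2.85, 2.85]. Speed limits (rad/s): [2.79, 2.79, 3.14, 3.14, 3.14, 3.14].

### API

Orientations are given as a rotation vector (axis times angle).
In Python, from station import r gives the robot as it stands.
- The arm moves only by the tool drive_tool, never from a script. Its argument "rows" is a list of rows, each a list of 7 numbers: the shift along the tool's x, y, z in m, then the turn, a rotation vector about the tool's x, y, z in rad, then the closure, from 0 (fully open) to 1 (shut). In form: [[x, y, z, wx, wy, wz, fingers], ...]. A call has 1 to 5 rows; each row is the pose to reach, as a shift and turn from the pose commanded when the call began, along the tool's axes at that moment; what a row does not reach only later rows make up. A row lasts 1/12 s, in which the tool goes at most 41.7 mm and 7.16 degrees, less where a joint would pass 70% of its speed; a pose out of reach is approached as far as the arm can. A call with a gripper value outside its range is refused whole. The fingers move at their own pace and stop on an object; the grip force is fixed at half the most. Time passes only in rows, so rows that repeat a pose let the fingers close. It gives the time, the measured TCP pose, the force, the opening and the grip force at its end, in the units of the state.
- r.read_state(): the state, without advancing time (a new reading comes with each control period).
- r.get_image(name): name is "scene" or "top" or "wrist"; returns the picture (420x560x3 uint8, red, green, blue); there is no depth.
- r.get_calibration(name): a dict with "fovy" (degrees; the focal length in pixels is half the picture's height over the tangent of half this angle, whatever the lens; pixels are square), "cx", "cy" (the principal point, pixels), "position" and "orientation" of the camera in the world. Camera axes: x right, y up, looking along -z (the intrinsics and any distortion apply to the point x, -y, -z); pixel columns grow to the right and rows downward; lengths in m; the calibration is good to about 2 mm. A picture is of the moment at which its call begins: read the wrist's pose just before it. get_calibration takes no time and is no camera call; for the wrist camera it gives the pose at the moment of the call.
- r.close_job(): hands the job in; it is judged then, once.
Trained networks look in the newest picture that a camera, given by its name, has taken for a name from the list of things; names that differ only in an ending like _2 or _b are one class to them, and where a whole thing is asked for, a point or a joint stands for the part that bears it (a point fixed in the world has none). Each returns a list of dicts, best first, with "conf" (0 to 1); they miss things now and then, are a little off and sometimes report something else, mostly with a low value. They report only what shows in the picture. A call takes as long as a camera call. They do not tell look-alikes from the thing itself.
- r.outline_of(target, camera): "pixels" (420x560 bool, what is visible of it) and "box" ([left, top, right, bottom] in pixels, round what is visible of it).
The state is a dict: "time": time; "joint_positions": joint angles; "qd": joint speeds; "effort": joint torques, N m; "ee_pos": TCP position; "ee_rot": TCP orientation; "force": force on the tool from outside, world axes, zero at the start; "moment": the same for the moment, N m; "opening": finger opening in m; "finger_force": force on a finger pad.
Only numpy, scipy, OpenCV 4.12 (cv2) and the standard library are available. Lean on these libraries where they do the work, as an engineer would, in place of code of your own. Each camera call takes 0.05 s, during which the arm holds its last target. There are 200 camera calls.

## Working session

There is one attempt and no reset: what is moved stays moved. The work goes in short steps, Python scripts to look and compute and a tool call to move; the robot and the scene stay as the last step left them, time stands still between calls to the robot, and variables do not carry over. Pictures are saved under pics/ and viewed, at most 10 in all, crops included, and the job is handed in when it is done.

Besides the shell and the picture viewer there is one more tool, called after ">>>" as name(argument=value, ...) on one line, values as JSON. drive_tool: Moves the arm, as the interface text tells. Its arguments: {"type":"object","properties":{"rows":{"type":"array"}},"required":["rows"]}

```bash
mkdir -p pics
python3 - <<'E'
from station import r
import cv2,numpy as np
s=r.read_state();print(s['time'],s['ee_pos'],s['ee_rot'],s['opening'])
for c in('scene','top'):
    im=r.get_image(c);cv2.imwrite(f'pics/{c}0.png',im[:,:,::-1])
    k=r.get_calibration(c);print(c,k)
    for n in('knob_grip','beaker_mouth','nozzle_tip','electrode_tip','changer'):
        print(n,[(np.round(d['conf'],2),d['box']) for d in r.outline_of(n,c)][:4])
print(r.read_state()['time'])
E
```

```text
0.0 [0.26339401 0.56598667 0.22155064] [-0.67897393 -3.06649855  0.00316527] 0.08714641464238367
scene {'fovy': 48.40031825904631, 'cx': 277.78826006086865, 'cy': 205.0840041036156, 'position': array([1.6553899 , 0.31136883, 0.92882526]), 'orientation': array([0.63073856, 0.84093267, 1.71127308])}
knob_grip []
beaker_mouth [(np.float64(0.84), [245.2, 178.3, 288.2, 228.3])]
nozzle_tip [(np.float64(0.92), [146.1, 191.4, 165.0, 258.8]), (np.float64(0.67), [218.6, 201.2, 232.6, 274.6]), (np.float64(0.65), [224.3, 171.8, 241.7, 236.4])]
electrode_tip [(np.float64(0.98), [270.0, 180.4, 293.4, 249.9])]
changer [(np.float64(0.67), [211.4, 183.3, 333.8, 246.8])]
top {'fovy': 46.92508778048903, 'cx': 279.34050803789586, 'cy': 215.94988660461772, 'position': array([0.48242425, 0.01353293, 1.69843332]), 'orientation': array([ 0.05608849, -0.06673543, -1.54678298])}
knob_grip [(np.float64(0.38), [284.6, 247.6, 295.6, 252.8])]
beaker_mouth [(np.float64(0.88), [274.1, 205.0, 306.0, 261.8])]
nozzle_tip [(np.float64(0.76), [313.9, 194.1, 325.9, 224.3]), (np.float64(0.63), [301.3, 142.3, 314.3, 179.3]), (np.float64(0.55), [362.9, 153.9, 373.5, 182.6]), (np.float64(0.51), [236.1, 201.4, 343.9, 267.2])]
electrode_tip [(np.float64(0.65), [382.8, 205.4, 412.3, 226.1]), (np.float64(0.54), [266.9, 183.7, 282.7, 215.8])]
changer [(np.float64(0.79), [237.9, 196.5, 341.3, 266.8])]
0.6
```

Run:
```python
import cv2
a=cv2.imread('pics/scene0.png')[120:320,120:390];cv2.imwrite('pics/s1.png',cv2.resize(a,(800,593),interpolation=cv2.INTER_CUBIC))
a=cv2.imread('pics/top0.png')[120:300,200:430];cv2.imwrite('pics/t1.png',cv2.resize(a,(766,600),interpolation=cv2.INTER_CUBIC))
```

```text
(no output)
```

View pics/s1.png

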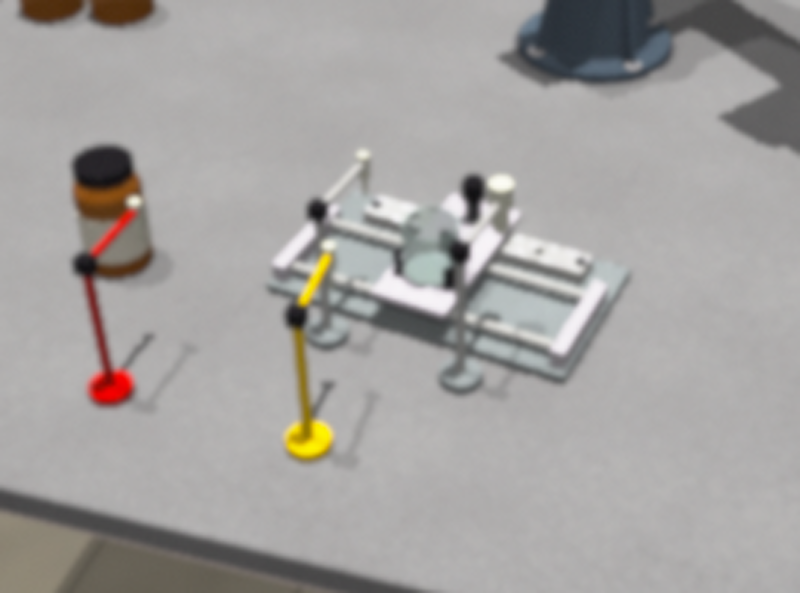

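View pics/t1.png

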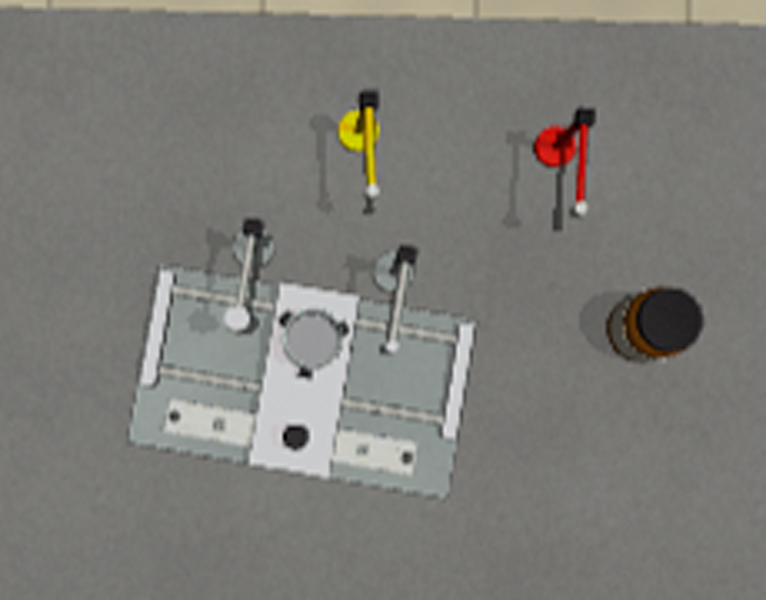

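The scene shows the thin nozzle at the +x side of the bed. In the top view (crop, 3.33x) it is to the right at (391,347), with the thick electrode at (238,318). The knob is at (296,437), the index holes at (219,425) and (362,450), and the plate corners at (163,265), (476,320), (447,497) and (130,445).

```bash
cat > h.py <<'E'
import numpy as np,cv2
from scipy.spatial.transform import Rotation as R
from station import r
def ray(k,p,z):
    f=210/np.tan(np.radians(k['fovy']/2))
    d=R.from_rotvec(k['orientation']).apply([(p[0]-k['cx'])/f,-(p[1]-k['cy'])/f,-1])
    o=np.array(k['position']);return o+d*(z-o[2])/d[2]
def proj(k,P):
    f=210/np.tan(np.radians(k['fovy']/2))
    c=R.from_rotvec(k['orientation']).inv().apply(np.array(P)-k['position'])
    return np.array([k['cx']+f*c[0]/-c[2],k['cy']+f*c[1]/c[2]])
E
python3 - <<'E'
from h import *
k=r.get_calibration('top');print([x for x in k])
g=lambda u,v,z:ray(k,(200+(u+.5)/3.33-.5,120+(v+.5)/3.333-.5),z)
C=[g(*p,.012) for p in((163,265),(476,320),(447,497),(130,445))]
c=np.mean(C,0);yd=(C[0]-C[1]+C[3]-C[2])[:2];print('corn',np.round(C,4))
a=np.arctan2(yd[1],yd[0])-np.pi/2;print('centre',c,'yaw',a,np.degrees(a))
def loc(p):return R.from_euler('z',-a).apply(p-np.r_[c[:2],0])
for n,p in dict(knob=(296,437,.0985),h1=(219,425,.028),h2=(362,450,.028),beak=(313,340,.108),noz=(391,347,.158),el=(238,318,.178)).items():
    print(n,g(*p),loc(g(*p)))
s=r.read_state();print(R.from_rotvec(s['ee_rot']).as_matrix().round(3))
w=r.get_calibration('wrist');T=R.from_rotvec(s['ee_rot']).inv()
print('wcam in tool',T.apply(w['position']-s['ee_pos']),(T*R.from_rotvec(w['orientation'])).as_matrix().round(2),w['fovy'])
E
```

```text
['fovy', 'cx', 'cy', 'position', 'orientation']
corn [[ 0.6716  0.1126  0.012 ]
 [ 0.6213 -0.2177  0.012 ]
 [ 0.4358 -0.1898  0.012 ]
 [ 0.4822  0.1418  0.012 ]]
centre [ 0.55271794 -0.03829208  0.012     ] yaw -0.14502822574290186 -8.309505245338835
knob [ 0.49384475 -0.02888157  0.0985    ] [-0.05961514  0.00080335  0.0985    ]
h1 [0.50489301 0.04916642 0.028     ] [-0.05996238  0.07962867  0.028     ]
h2 [ 0.48251794 -0.09927428  0.028     ] [-0.06064985 -0.07048732  0.028     ]
beak [ 0.58979145 -0.04340763  0.108     ] [0.03742361 0.00029604 0.108     ]
noz [ 0.5814463  -0.11651231  0.158     ] [ 0.03973119 -0.07324722  0.158     ]
el [0.60425504 0.03052302 0.178     ] [0.04105087 0.07554084 0.178     ]
[[-0.907  0.422  0.   ]
 [ 0.422  0.907  0.   ]
 [ 0.     0.    -1.   ]]
wcam in tool [ 0.0818804   0.00037244 -0.16228237] [[-0.    0.96  0.3 ]
 [ 1.    0.   -0.  ]
 [-0.    0.3  -0.96]] 67.44145259680678
```

>>> drive_tool(rows=[[-0.03, -0.029, 0, 0, 0, -0.1, 0], [-0.06, -0.058, 0, 0, 0, -0.2, 0], [-0.09, -0.087, 0, 0, 0, -0.29, 0], [-0.12, -0.115, 0, 0, 0, -0.29, 0], [-0.145, -0.139, 0, 0, 0, -0.29, 0]])

```text
time: 1.02
ee_pos: [0.3369, 0.3771, 0.2227]
ee_rot: [0.228, 3.133, -0.001]
force: [0.3, 0.0, 0.3]
opening: 0.0871
finger_force: 0.0
```

>>> drive_tool(rows=[[-0.019, -0.034, 0, 0, 0, 0, 0], [-0.038, -0.068, 0, 0, 0, 0, 0], [-0.058, -0.102, 0, 0, 0, 0, 0], [-0.077, -0.136, 0, 0, 0, 0, 0], [-0.096, -0.17, 0, 0, 0, 0, 0]])

```text
time: 1.43
ee_pos: [0.4074, 0.1955, 0.2229]
ee_rot: [0.228, 3.132, 0.0]
force: [-0.8, 1.3, -0.4]
opening: 0.0873
finger_force: 0.0
```

>>> drive_tool(rows=[[-0.019, -0.034, 0, 0, 0, 0, 0], [-0.038, -0.068, 0, 0, 0, 0, 0], [-0.058, -0.102, 0, 0, 0, 0, 0], [-0.077, -0.136, 0, 0, 0, 0, 0], [-0.096, -0.17, 0, 0, 0, 0, 0]])

```text
time: 1.85
ee_pos: [0.4777, 0.0131, 0.2229]
ee_rot: [0.229, 3.132, 0.0]
force: [0.8, -0.1, 0.2]
opening: 0.0868
finger_force: 0.0
```

>>> drive_tool(rows=[[-0.018, -0.03, 0, 0, 0, 0, 0], [-0.018, -0.03, 0, 0, 0, 0, 0]])

```text
time: 2.02
ee_pos: [0.4949, -0.0234, 0.2233]
ee_rot: [0.237, 3.126, -0.006]
force: [1.2, 0.5, -0.0]
opening: 0.0871
finger_force: 0.0
```

Run:
```python
from h import *
s=r.read_state();print(s['time'],s['ee_pos'],s['ee_rot'])
k=r.get_calibration('wrist');im=r.get_image('wrist')[:,:,::-1]
cv2.imwrite('pics/w0.png',cv2.resize(im,(800,600)))
np.save('k0.npy',k,allow_pickle=True)
for P in((.494,-.029,.0985),(.4825,-.0993,.028),(.5049,.0492,.028)):print(proj(k,P))
for d in r.outline_of('knob_grip','wrist'):print(d['conf'],d['box'])
```

```text
2.0167 [ 0.49488033 -0.02341777  0.22326756] [ 0.23691379  3.12633148 -0.0055225 ]
[273.62556042 205.22896667]
[213.53247732 187.69751978]
[342.95698022 187.53714758]
0.85 [263.7, 187.8, 289.9, 217.7]
0.59 [238.5, 158.5, 314.2, 332.7]
```

View pics/w0.png

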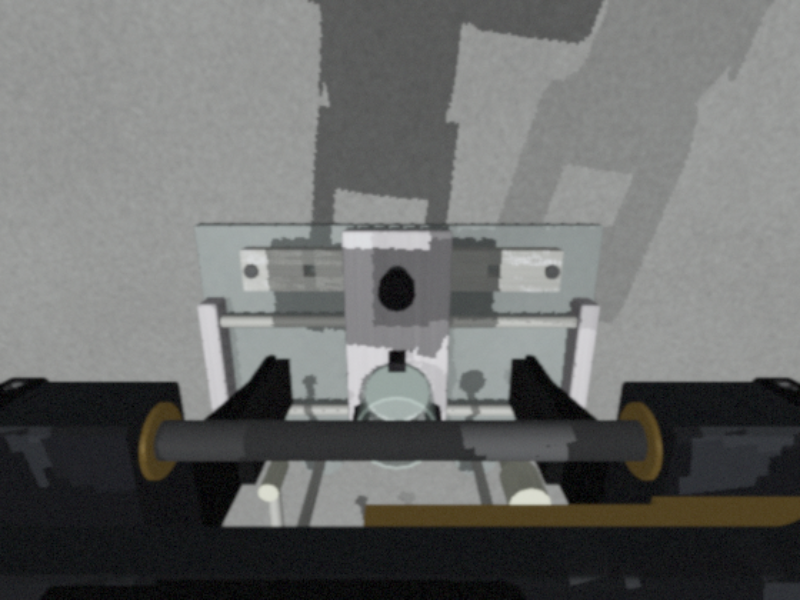

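The wrist view (800x600) shows the knob at (397,288), the index holes at (308,270) and (492,270), the strip's end screws at (251,271) and (552,271), and the thin nozzle at left (268,492). I'll locate the holes finely.

Run:
```python
from h import *
k=np.load('k0.npy',allow_pickle=True).item()
im=cv2.imread('pics/w0.png')
L=im[235:310,280:345];Rr=im[235:310,460:525]
L=cv2.convertScaleAbs(L,alpha=2,beta=-60);Rr=cv2.convertScaleAbs(Rr,alpha=2,beta=-60)
cv2.imwrite('pics/w1.png',cv2.resize(np.hstack([L,Rr]),(780,450),interpolation=cv2.INTER_CUBIC))
a=-.145
q=lambda u,v,z:R.from_euler('z',-a).apply(ray(k,((u+.5)*.7-.5,(v+.5)*.7-.5),z))
for n,p in dict(knob=(397,288,.092),h2=(308,270,.028),h1=(492,270,.028),s2=(251,271,.028),s1=(552,271,.028),cl=(197,224,.012),cr=(602,224,.012),carl=(344,231,.046),carr=(451,231,.046)).items():print(n,q(*p).round(4))
print('tcp',R.from_euler('z',-a).apply(r.read_state()['ee_pos']))
```

```text
knob [0.4911 0.0466 0.092 ]
h2 [ 0.4932 -0.0264  0.028 ]
h1 [0.4941 0.1232 0.028 ]
s2 [ 0.4937 -0.0729  0.028 ]
s1 [0.4952 0.1721 0.028 ]
cl [ 0.4575 -0.1187  0.012 ]
cr [0.4596 0.2149 0.012 ]
carl [0.4591 0.0066 0.046 ]
carr [0.4596 0.087  0.046 ]
tcp [0.48856165 0.05263073 0.22257898]
```

View pics/w1.png

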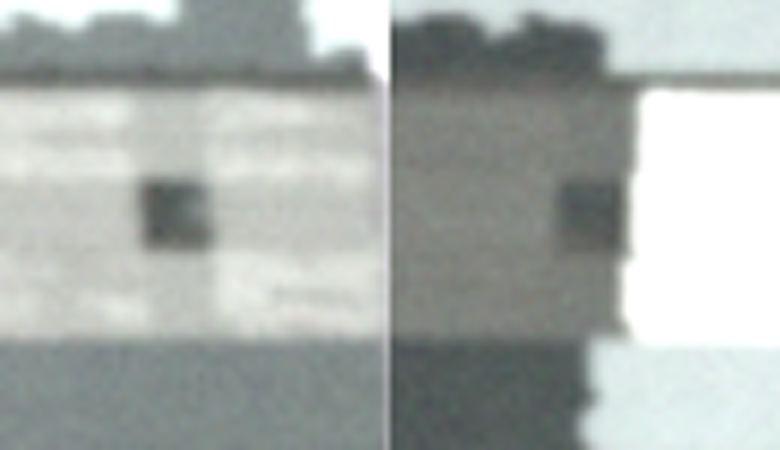

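>>> drive_tool(rows=[[0, 0, 0.02, 0, 0, 0, 0], [0, 0, 0.05, 0, 0, 0, 0], [0, 0, 0.08, 0, 0, 0, 0], [0, 0, 0.09, 0, 0, 0, 0], [0, 0, 0.09, 0, 0, 0, 0]])

```text
time: 2.53
ee_pos: [0.4875, -0.0151, 0.1301]
ee_rot: [-0.226, -3.126, -0.003]
force: [-0.4, -0.6, 0.8]
opening: 0.087
finger_force: 0.0
```

Run:
```python
from h import *
s=r.read_state();k=r.get_calibration('wrist');im=r.get_image('wrist')[:,:,::-1]
cv2.imwrite('pics/w2.png',im)
q=R.from_euler('z',.148).apply
print(s['ee_pos'],s['ee_rot'],'tcp',q(s['ee_pos']))
for d in r.outline_of('knob_grip','wrist'):
    m=d['pixels'];v,u=np.nonzero(m);print(d['conf'],d['box'],q(ray(k,(u.mean(),v.mean()),.09)))
```

```text
[ 0.48750437 -0.01506676  0.13012977] [-2.25556496e-01 -3.12614079e+00 -2.66055504e-03] tcp [0.48439671 0.05698548 0.13012977]
0.71 [246.9, 229.2, 282.9, 274.7] [0.49263124 0.04688162 0.09      ]
```

View pics/w2.png

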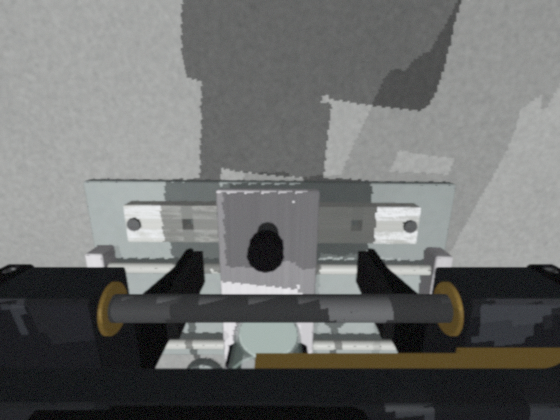

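The knob is at (265,250) between the open fingers, with the holes at (188,225) and (357,225). The TCP has to shift by about -8 mm in tool x and -10 mm in tool y.

>>> drive_tool(rows=[[-0.008, -0.01, 0, 0, 0, 0, 0], [-0.008, -0.01, 0.02, 0, 0, 0, 0], [-0.008, -0.01, 0.045, 0, 0, 0, 0], [-0.008, -0.01, 0.064, 0, 0, 0, 0], [-0.008, -0.01, 0.064, 0, 0, 0, 0]])

```text
time: 3.05
ee_pos: [0.4966, -0.0286, 0.0672]
ee_rot: [-0.229, -3.131, -0.001]
force: [-1.5, -0.7, 0.9]
opening: 0.0865
finger_force: 0.0
```

Run:
```python
from h import *
s=r.read_state();k=r.get_calibration('wrist');im=r.get_image('wrist')[:,:,::-1]
cv2.imwrite('pics/w3.png',cv2.resize(im[150:360,60:340],(800,600)))
q=R.from_euler('z',.148).apply
print(s['ee_pos'],s['ee_rot'],'tcp',q(s['ee_pos']),s['force'])
for d in r.outline_of('knob_grip','wrist'):
    m=d['pixels'];v,u=np.nonzero(m);print(d['conf'],d['box'],q(ray(k,(u.mean(),v.mean()),.09)))
```

```text
[ 0.49663206 -0.02859638  0.06715475] [-2.28710711e-01 -3.13069192e+00 -6.51888640e-04] tcp [0.4954197  0.04494974 0.06715475] [-1.46621631 -0.721446    0.89842296]
0.66 [255.8, 254.3, 309.7, 295.7] [0.48851312 0.04696538 0.09      ]
```

View pics/w3.png

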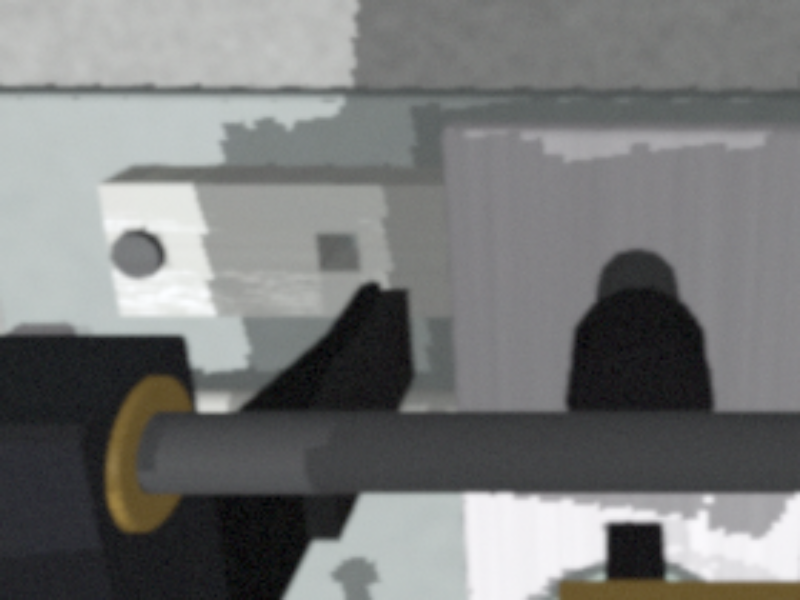

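>>> drive_tool(rows=[[0.002, 0.001, 0, 0, 0, 0, 0.3], [0.002, 0.001, 0, 0, 0, 0, 0.6], [0.002, 0.001, 0, 0, 0, 0, 0.8], [0.002, 0.001, 0, 0, 0, 0, 1], [0.002, 0.001, 0, 0, 0, 0, 1]])

```text
time: 3.57
ee_pos: [0.4956, -0.0271, 0.0692]
ee_rot: [0.228, 3.132, -0.0]
force: [0.5, -0.4, -0.2]
opening: 0.0614
finger_force: 0.0
```

>>> drive_tool(rows=[[0, 0, 0, 0, 0, 0, 1], [0, 0, 0, 0, 0, 0, 1], [0, 0, 0, 0, 0, 0, 1], [0, 0, 0, 0, 0, 0, 1]])

```text
time: 3.9
ee_pos: [0.4952, -0.027, 0.0685]
ee_rot: [-0.229, -3.133, -0.0]
force: [-0.7, 0.5, -0.3]
opening: 0.0351
finger_force: 0.0
```

Run:
```python
from h import *
s=r.read_state();k=r.get_calibration('wrist');im=r.get_image('wrist')[:,:,::-1]
cv2.imwrite('pics/w4.png',im)
q=R.from_euler('z',.148).apply
print('tcp',q(s['ee_pos']),s['ee_rot'],s['force'],s['opening'],s['finger_force'])
# dark hole refine: column profile around expected place
P=q([0,0,0])
e=proj(k,R.from_euler('z',-.148).apply([.4935,-.0258,.028]));print('exp',e)
u0,v0=e.round().astype(int);g=cv2.cvtColor(im,cv2.COLOR_BGR2GRAY)
print(g[v0-2:v0+3,u0-18:u0+19].mean(0).astype(int),u0-18)
print(g[v0-18:v0+19,u0-2:u0+3].mean(1).astype(int),v0-18)
for u in(u0-6,u0,u0+6):print(u,q(ray(k,(u,v0),.028)))
```

```text
tcp [0.49376371 0.04632198 0.06850903] [-2.28800029e-01 -3.13313491e+00 -2.93637328e-05] [-0.70259485  0.49052079 -0.32296876] 0.03509627026404079 0.0
exp [174.83123006 238.91746863]
[171 171 172 171 171 171 171 171 172 170 171 167 155 131 111 106 105 105
 105 107 110 111 111 112 114 116 126 148 164 169 170 169 170 170 169 169
 169] 157
[169 169 169 169 168 169 170 170 169 169 167 157 126 109 105 105 105 105
 106 107 109 110 114 115 123 146 164 168 168 167 168 168 168 168 168 169
 168] 221
169 [ 0.4935679 -0.0298391  0.028    ]
175 [ 0.49356116 -0.0256892   0.028     ]
181 [ 0.49355441 -0.02153906  0.028     ]
```

>>> drive_tool(rows=[[0, 0, 0, 0, 0, 0, 1], [0, 0, 0, 0, 0, 0, 1], [0, 0, 0, 0, 0, 0, 1], [0, 0, 0, 0, 0, 0, 1]])

```text
time: 4.28
ee_pos: [0.4952, -0.0269, 0.0685]
ee_rot: [-0.229, -3.133, -0.0]
force: [0.5, 0.5, -0.2]
opening: 0.0252
finger_force: 30.0
```

Run:
```python
from h import *
s=r.read_state()
q=R.from_euler('z',.148).apply
print('tcp',q(s['ee_pos']),s['force'],s['opening'],s['finger_force'])
```

```text
tcp [0.49372864 0.04642467 0.06850637] [ 0.51227515  0.54558424 -0.15095563] 0.025226963374142115 29.99995538033545
```

>>> drive_tool(rows=[[0, 0, -0.004, 0, 0, 0, 1], [0, 0, -0.008, 0, 0, 0, 1], [0, 0, -0.012, 0, 0, 0, 1], [0, 0, -0.014, 0, 0, 0, 1], [0, 0, -0.014, 0, 0, 0, 1]])

```text
time: 4.7
ee_pos: [0.4951, -0.0269, 0.0828]
ee_rot: [0.229, 3.133, 0.0]
force: [0.8, 1.0, -8.1]
opening: 0.0253
finger_force: 30.0
```

>>> drive_tool(rows=[[0, 0, 0, 0, 0, 0, 1], [0, 0, 0, 0, 0, 0, 1]])

```text
time: 4.87
ee_pos: [0.4951, -0.0269, 0.0824]
ee_rot: [-0.229, -3.133, -0.0]
force: [1.7, 1.1, -7.8]
opening: 0.0249
finger_force: 30.0
```

Run:
```python
from h import *
s=r.read_state();k=r.get_calibration('wrist');im=r.get_image('wrist')[:,:,::-1]
cv2.imwrite('pics/w5.png',im)
q=R.from_euler('z',.148).apply
print('tcp',q(s['ee_pos']),s['force'],s['opening'],s['finger_force'])
e=proj(k,R.from_euler('z',-.148).apply([.4935,-.0245,.028]))
u0,v0=e.round().astype(int);g=cv2.cvtColor(im,cv2.COLOR_BGR2GRAY)
p=g[v0-2:v0+3,u0-18:u0+19].mean(0);i=np.nonzero(p<(p.max()+p.min())/2)[0];print(u0-18+i.min(),u0-18+i.max(),[q(ray(k,(u0-18+x,v0),.028))[1].round(4) for x in(i.min()-.5,i.max()+.5)])
```

```text
tcp [0.49369967 0.04639514 0.08244063] [ 1.68551338  1.06624277 -7.76588011] 0.024918009761406217 29.999975776299834
177 188 [np.float64(-0.0289), np.float64(-0.0201)]
```

>>> drive_tool(rows=[[0, -0.005, 0, 0, 0, 0, 1], [0, -0.014, 0, 0, 0, 0, 1], [0, -0.024, 0, 0, 0, 0, 1], [0, -0.034, 0, 0, 0, 0, 1], [0, -0.044, 0, 0, 0, 0, 1]])

```text
time: 5.33
ee_pos: [0.4883, -0.0713, 0.0824]
ee_rot: [-0.229, -3.132, -0.001]
force: [1.3, 3.4, -7.5]
opening: 0.025
finger_force: 30.0
```

>>> drive_tool(rows=[[0, -0.01, 0, 0, 0, 0, 1], [0, -0.019, 0, 0, 0, 0, 1], [0, -0.025, 0, 0, 0, 0, 1], [0, -0.027, 0, 0, 0, 0, 1], [0, -0.027, 0, 0, 0, 0, 1]])

```text
time: 5.75
ee_pos: [0.4842, -0.0984, 0.0824]
ee_rot: [-0.229, -3.132, 0.002]
force: [-0.8, -2.1, -6.9]
opening: 0.025
finger_force: 30.0
```

Run:
```python
from h import *
s=r.read_state();k=r.get_calibration('wrist');im=r.get_image('wrist')[:,:,::-1]
cv2.imwrite('pics/w6.png',im)
q=R.from_euler('z',.148).apply
print('tcp',q(s['ee_pos']),s['ee_rot'],s['force'],q(s['force']),s['opening'],s['finger_force'])
```

```text
tcp [ 0.4934281  -0.02594477  0.08243504] [-2.28930169e-01 -3.13205338e+00  1.57249655e-03] [-0.80170488 -2.13467139 -6.85493528] [-0.47816136 -2.22955474 -6.85493528] 0.024997698484573894 29.99994426034391
```

View pics/w6.png

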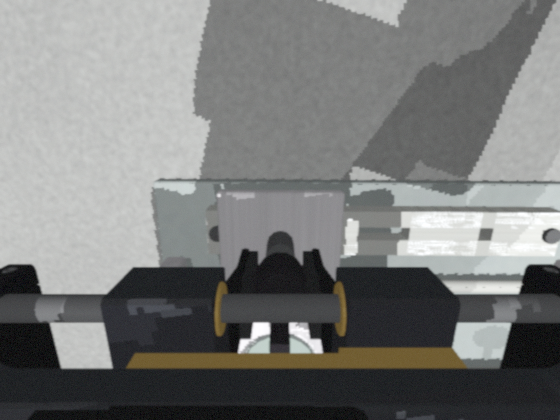

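The view shows the carriage over at the right station, the knob gripped at (280,250), and the parking slot ending at (402,235). The far hole is at (485,235), so the hole I want is 150 mm left of it.

Run:
```python
from h import *
s=r.read_state();k=r.get_calibration('wrist');im=r.get_image('wrist')
q=R.from_euler('z',.148).apply
print('tcp',q(s['ee_pos']),q(s['force']))
g=cv2.cvtColor(im,cv2.COLOR_RGB2GRAY);p=g[233:238].mean(0)
print(p[340:410].astype(int));print(p[470:500].astype(int))
for u in(358,402,479,485.5,492):print(u,q(ray(k,(u,235),.028)).round(4))
```

```text
tcp [ 0.49350094 -0.0258609   0.0824866 ] [-1.7749816  -3.14603664 -7.00394892]
[139 132 131 133 146 175 193 202 213 221 223 223 224 224 223 223 217 191
 144 116 111 111 112 111 111 112 110 111 111 111 111 111 111 111 112 111
 110 111 112 110 111 111 112 111 111 111 112 111 110 112 111 114 116 118
 117 116 116 117 116 116 114 113 111 108 105 103 104 108 144 192]
[221 221 221 222 221 221 221 215 190 145 114 106 104 103 103 103 102 104
 102 102 110 145 190 213 219 220 219 219 220 219]
358 [0.4954 0.0322 0.028 ]
402 [0.4953 0.0646 0.028 ]
479 [0.4951 0.1214 0.028 ]
485.5 [0.4951 0.1262 0.028 ]
492 [0.4951 0.131  0.028 ]
```

>>> drive_tool(rows=[[0, 0.0015, 0, 0, 0, 0, 1], [0, 0.0015, 0, 0, 0, 0, 1], [0, 0.0015, 0, 0, 0, 0, 1]])

```text
time: 6.1
ee_pos: [0.4847, -0.0956, 0.0825]
ee_rot: [-0.227, -3.132, 0.0]
force: [-1.1, -3.1, -7.3]
opening: 0.0253
finger_force: 30.0
```

Run:
```python
from h import *
s=r.read_state()
q=R.from_euler('z',.148).apply
print('tcp',q(s['ee_pos']),q(s['force']))
```

```text
tcp [ 0.49352272 -0.0231064   0.08250155] [-0.63148124 -3.23458468 -7.33825719]
```

>>> drive_tool(rows=[[0, -0.001, 0, 0, 0, 0, 1], [0, -0.001, 0, 0, 0, 0, 1], [0, -0.001, 0, 0, 0, 0, 1]])

```text
time: 6.35
ee_pos: [0.4846, -0.0959, 0.0825]
ee_rot: [-0.229, -3.132, -0.002]
force: [-0.7, 1.9, -7.6]
opening: 0.0247
finger_force: 30.0
```

Run:
```python
from h import *
s=r.read_state()
q=R.from_euler('z',.148).apply
print('tcp',q(s['ee_pos']),q(s['force']))
```

```text
tcp [ 0.49345631 -0.02334296  0.08245348] [-1.0019189   1.74361287 -7.59406554]
```

>>> drive_tool(rows=[[0, -0.001, 0, 0, 0, 0, 1], [0, -0.001, 0, 0, 0, 0, 1], [0, -0.001, 0, 0, 0, 0, 1]])

```text
time: 6.6
ee_pos: [0.4845, -0.0972, 0.0825]
ee_rot: [-0.229, -3.132, -0.001]
force: [-0.4, 3.9, -6.8]
opening: 0.0251
finger_force: 30.0
```

Run:
```python
from h import *
s=r.read_state()
q=R.from_euler('z',.148).apply
print('tcp',q(s['ee_pos']),q(s['force']))
```

```text
tcp [ 0.49349835 -0.02468495  0.08246193] [-0.98458991  3.81633308 -6.75236726]
```

>>> drive_tool(rows=[[0, 0, 0.002, 0, 0, 0, 1], [0, 0, 0.004, 0, 0, 0, 1], [0, 0, 0.006, 0, 0, 0, 1], [0, 0, 0.007, 0, 0, 0, 1], [0, 0, 0.007, 0, 0, 0, 1]])

```text
time: 7.02
ee_pos: [0.4844, -0.0976, 0.0752]
ee_rot: [-0.229, -3.132, -0.001]
force: [-2.1, 3.0, -6.1]
opening: 0.0252
finger_force: 30.0
```

Run:
```python
from h import *
s=r.read_state()
q=R.from_euler('z',.148).apply
print('tcp',q(s['ee_pos']),q(s['force']),s['opening'])
```

```text
tcp [ 0.4935188  -0.02508968  0.07519672] [-2.54233024  2.6407295  -6.05040761] 0.025204751118330804
```

>>> drive_tool(rows=[[0, 0, 0.002, 0, 0, 0, 1], [0, 0, 0.004, 0, 0, 0, 1], [0, 0, 0.006, 0, 0, 0, 1], [0, 0, 0.0065, 0, 0, 0, 1], [0, 0, 0.0065, 0, 0, 0, 1]])

```text
time: 7.43
ee_pos: [0.4845, -0.0976, 0.0688]
ee_rot: [-0.229, -3.132, -0.0]
force: [-2.3, 3.8, -4.8]
opening: 0.0251
finger_force: 30.0
```

Run:
```python
from h import *
s=r.read_state()
q=R.from_euler('z',.148).apply
print('tcp',q(s['ee_pos']),q(s['force']),s['opening'])
```

```text
tcp [ 0.49355346 -0.02510753  0.06881353] [-2.8621862   3.42993044 -4.77547194] 0.025106486569083625
```

Nearly home (about 0.3 mm up). The pin is in the hole, so I'll release.

>>> drive_tool(rows=[[0, 0, 0, 0, 0, 0, 0.6], [0, 0, 0, 0, 0, 0, 0.3], [0, 0, 0, 0, 0, 0, 0], [0, 0, 0, 0, 0, 0, 0], [0, 0, 0, 0, 0, 0, 0]])

```text
time: 7.85
ee_pos: [0.4862, -0.0986, 0.0697]
ee_rot: [0.229, 3.13, -0.002]
force: [0.4, -0.6, -0.1]
opening: 0.0505
finger_force: 0.0
```

>>> drive_tool(rows=[[0, 0, 0, 0, 0, 0, 0], [0, 0, 0, 0, 0, 0, 0], [0, 0, 0, 0, 0, 0, 0], [0, 0, 0, 0, 0, 0, 0], [0, 0, 0, 0, 0, 0, 0]])

```text
time: 8.27
ee_pos: [0.4849, -0.0977, 0.069]
ee_rot: [0.229, 3.133, -0.0]
force: [-0.4, 0.4, 0.3]
opening: 0.0826
finger_force: 0.0
```

>>> drive_tool(rows=[[0, 0, -0.02, 0, 0, 0, 0], [0, 0, -0.045, 0, 0, 0, 0], [0, 0, -0.07, 0, 0, 0, 0], [0, 0, -0.09, 0, 0, 0, 0], [0, 0, -0.09, 0, 0, 0, 0]])

```text
time: 8.68
ee_pos: [0.4873, -0.0987, 0.1626]
ee_rot: [0.228, 3.126, -0.004]
force: [1.0, 0.2, -0.5]
opening: 0.0872
finger_force: 0.0
```

Run:
```python
from h import *
s=r.read_state()
q=R.from_euler('z',.148).apply
print('tcp',q(s['ee_pos']),q(s['force']),s['opening'])
k=r.get_calibration('wrist');im=r.get_image('wrist')[:,:,::-1]
t=r.get_image('top')[120:300,200:430,::-1]
cv2.imwrite('pics/w7.png',np.hstack([cv2.resize(im,(400,300)),cv2.resize(t,(383,300))]))
for d in r.outline_of('knob_grip','wrist'):
    b=d['box'];print(d['conf'],b,q(ray(k,((b[0]+b[2])/2,(b[1]+b[3])/2),.09)))
```

```text
tcp [ 0.49649742 -0.0257732   0.16259283] [ 0.94489981  0.30878277 -0.52132353] 0.08716012219847588
0.63 [261.7, 202.1, 297.6, 238.1] [ 0.49364412 -0.02552551  0.09      ]
```

View pics/w7.png

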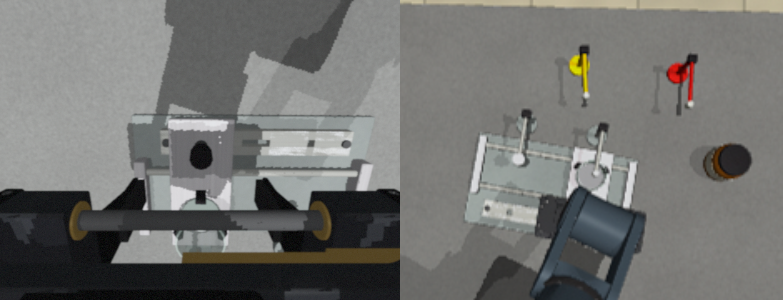

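The view shows the beaker under the thin nozzle at (597,172). The knob is free and the gripper is clear above it. Handing in.

```bash
python3 -c "
from station import r
print(r.close_job())"
```

```text
the job is handed in; nothing more can be done
None
```

The job is handed in after about 9 s of robot time: the beaker is under the thin dosing nozzle, the pin went down into that station's hole (about 0.3 mm up at release, spring pulling it home), and the gripper is clear; the hand-in call gave no verdict.

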